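# Find the transport box stamped underneath and push it to the dispatch line

### The job

One of the two white transport boxes on the lab bench has the dispatch stamp, a black ring with a cross, on its underside. Tip both boxes over towards the robot, one at a time, so that each lies on its near side with its underside facing away from the robot; then push the stamped one as it lies, straight ahead, until its underside stands on the yellow tape of the dispatch line and square to it, and leave the other lying short of the line. Do it by pushing and pulling with the fingertips, without lifting or carrying a box, and leave the other things on the bench undisturbed.

Things in the scene. Friction and masses are not known exactly. Their poses are not given: they have to be found in the camera images.
- marked_box: The stamped transport box: closed, empty, white plastic, 260 to 460 g, 85 mm deep (x), 130 mm wide (y), 105 mm high to its flat lid. Origin at the centre of its underside; standing, z points up and x away from the robot. It stands left or right by chance. Stamped underneath: a black ink ring 60 mm across with a cross in it.
- plain_box: The other transport box: closed, empty, white plastic, 260 to 460 g, 85 mm deep (x), 130 mm wide (y), 105 mm high to its flat lid. Origin at the centre of its underside; standing, z points up and x away from the robot. It stands left or right by chance. Like marked_box, but with a bare underside.
- marked_box_base (a point): the centre of the underside of marked_box (where the stamp is); 43 mm above the bench when the box lies on its near side
- plain_box_base (a point): the centre of the underside of plain_box; 43 mm above the bench when the box lies on its near side
- marked_box_edge (a point): the middle of the near (robot side) lower edge of marked_box, about which it tips; it stays on the bench as the box stands, tips or lies. Four rubber feet (3 mm high, edges 2 mm inside the walls, friction on the bench about 0.95) let the box tip, not slide, when pulled towards the robot near its top or at the handle; past about 40 degrees it falls onto its near side by itself and slides on the plain plastic (friction about 0.6)
- plain_box_edge (a point): the middle of the near (robot side) lower edge of plain_box, about which it tips; it stays on the bench as the box stands, tips or lies. Four rubber feet (3 mm high, edges 2 mm inside the walls, friction on the bench about 0.95) let the box tip, not slide, when pulled towards the robot near its top or at the handle; past about 40 degrees it falls onto its near side by itself and slides on the plain plastic (friction about 0.6)
- marked_box_handle (a point): the middle of the handle bar of marked_box, 130 mm above its underside: a fixed grey round bar 10 mm thick and 74 mm long overall along the box's y, over the middle of the lid, 20 mm clear above it, on a post at each end
- plain_box_handle (a point): the middle of the handle bar of plain_box, 130 mm above its underside: a fixed grey round bar 10 mm thick and 74 mm long overall along the box's y, over the middle of the lid, 20 mm clear above it, on a post at each end
- line: the dispatch line: a yellow tape 50 mm wide (x) and 600 mm long (y) stuck flat on the bench beyond the boxes, nothing to bump into; origin at its middle, x away from the robot across the tape, y along it
- vial: a bystander: glass vial with black cap, 24 mm across, 58 mm high, standing between the two boxes; origin under its centre
- jar: a bystander: white jar 48 mm across, 70 mm high; origin under its centre
- flask: a bystander: conical glass flask 82 mm across the foot, 130 mm high; origin under its centre
- wash_bottle: a bystander: clear wash bottle with a red spout, 60 mm across, 180 mm high; origin under its centre
- spoon: a bystander: steel lab spoon 150 mm long lying on the bench
- crucible: a bystander: white porcelain crucible 36 mm across, 30 mm high, standing beyond the tape; origin under its centre
Mind the look-alikes: they are no part of the job. Leave any purple look-alike of the plain_box alone.

How it is judged:
On the way, in this order (a step that is already met when the one before it is completed fails the run):
1. one of the two boxes has been tipped over and lies on its near side, underside facing away from the robot (((angle between marked_box's own z axis and vertical above 1.4 rad and angle between the z axis of marked_box and the x axis of line, either way round below 0.6 rad and x of marked_box_base in the frame of line below -0.04 m and z of line in the frame of marked_box below 0 m) or (angle between plain_box's own z axis and vertical above 1.4 rad and angle between the z axis of plain_box and the x axis of line, either way round below 0.6 rad and x of plain_box_base in the frame of line below -0.04 m and z of line in the frame of plain_box below 0 m))), for 0.2 s.
2. both boxes have been tipped over and lie so, both still short of the line (angle between each of marked_box, plain_box's own z axis and vertical above 1.4 rad and angle between the z axis of each of marked_box, plain_box and the x axis of line, either way round below 0.6 rad and x of each of marked_box_base, plain_box_base in the frame of line below -0.04 m and z of line in the frame of marked_box below 0 m and z of line in the frame of plain_box below 0 m), for 0.2 s.
At the end, for the whole second after the job is handed in: both boxes lie at rest on their near sides, undersides away from the robot: the stamped one with the centre of its underside within 27 mm of the tape's middle line and turned at most 0.3 rad from square, the other at least 60 mm short of that line (angle between each of marked_box, plain_box's own z axis and vertical above 1.4 rad and angle between the z axis of marked_box and the x axis of line, either way round below 0.3 rad and x of marked_box_base in the frame of line between -0.027 and 0.027 m and y of marked_box_base in the frame of line between -0.27 and 0.27 m and x of marked_box_handle in the frame of line below -0.08 m and height (world z) of each of marked_box_edge, plain_box_edge below 0.008 m and linear speed of each of marked_box, plain_box below 0.01 m/s and angle between the z axis of plain_box and the x axis of line, either way round below 0.6 rad and x of plain_box_base in the frame of line below -0.06 m and z of line in the frame of plain_box below 0 m); the robot touches nothing.
It fails at once if a box is lifted: the edge it tips about leaves the bench by more than 15 mm (height (world z) of any of marked_box_edge, plain_box_edge above 0.015 m).
It fails at once if a bystander is shifted by more than 30 mm (distance of any of vial, jar, flask, wash_bottle, spoon, crucible from where it was at the start of the episode above 0.03 m).
It fails at once if a bystander is knocked over (angle between any of vial, jar, flask, wash_bottle, crucible's own z axis and vertical above 0.4 rad).
It also fails if it takes over 64 s, if anything falls off the work surface, if the arm or the gripper's body presses on something with over 40 N, if the wrist force passes 120 N, or if a joint passes its speed limit or range.

### The arm

A 6-joint arm with a two-finger parallel gripper is mounted at the origin on the work surface. World frame = base frame: x ahead of the robot, y to its left, z up, the work surface at z = 0. Lengths are in m, angles in rad, forces in N, time in s.
With the tool pointing down it reaches from about 0.425 to 0.925 m from the base axis. Payload 12.5 kg.
Tool frame: the origin (TCP) lies midway between the tips of the shut fingers; the grasp point (between the pads) lies 19 mm behind it; z points along the fingers, x is the direction in which the jaws open and shut, and the axes are right-handed (so a half turn about z gives the same grasp; the last joint's range is limited). The gripper opens to 85 mm and grips with 20 to 120 N. Pads are 22 mm wide; open, the fingers measure 114 mm over their backs; the gripper's body (76 mm by 85 mm) begins 54 mm behind the grasp point. The pads swing forward as they close: fully open they stand 13 mm farther back than shut.
Start: joints at [-0.106, 0.491, 1.559, -0, 1.092, -0.106], TCP at [0.625, 0, 0.231] pointing down, gripper open.
Joint ranges: [-3.1, 3.1], [-0.84, 2.19], [0.05, 2.79], [-1.13, 4.28], [0.06, 2.93], [-2.69, 2.69]. Speed limits (rad/s): [2.22, 2.22, 2.79, 3.14, 3.14, 3.14].

### API

Orientations are given as a 3x3 rotation matrix whose columns are the frame's x, y, z axes.
In Python, from cell import ctrl, imaging gives the robot as it stands.
- The arm moves only by the shell command python3 -m pendant 'ROWS' [OPENING] [FORCE]. ROWS is JSON, a list that holds one entry, the list of rows, each a list of 6 numbers: the shift along the tool's x, y, z in mm, then the turn, a rotation vector about the tool's x, y, z in degrees. In form: [[[dx, dy, dz, rx, ry, rz], ...]]. A call has 1 to 10 rows; each row shifts and turns the commanded pose from where the row before left it, along the tool's axes as they then stand; what a row does not reach is not made up. A row lasts 1/10 s, in which the tool goes at most 50 mm and 8.59 degrees, less where a joint would pass 70% of its speed; a pose out of reach is approached as far as the arm can. A call is refused whole if a number of a shift passes 50 or a number of a turn 8.59, either way. A call with a gripper value outside its range is refused whole. OPENING is the opening, from -1 (shut) to 1 (fully open), set as the call begins (- or left out, the last holds). The fingers move at their own pace and stop on an object; FORCE is the grip in N (left out, the last holds). Time passes only in rows, so rows that do not move let the fingers close. It gives the time, the measured TCP pose, the force and the opening at its end, in the units of the state.
- ctrl.observe(): the state, without advancing time (a new reading comes with each control period).
- imaging.read_camera(name): name is "scene" or "side" or "wrist"; returns a dict with "image" (420x560x3 uint8, red, green, blue), "fx", "fy", "cx", "cy" (pixels), "pose" (4x4, takes a point from camera to world coordinates). Camera axes: x right, y up, looking along -z (the intrinsics and any distortion apply to the point x, -y, -z); pixel columns grow to the right and rows downward; lengths in m; the calibration is good to about 2 mm. A picture is of the moment at which its call begins. There is no depth.
- ctrl.close_job(): hands the job in, once; it reports no verdict.
The state is a dict: "time_s": time; "joint_pos": joint angles; "dq": joint speeds; "tau": joint torques, N m; "eef_pos": TCP position; "eef_rot": TCP orientation; "force": force on the tool from outside, world axes, zero at the start; "torque": the same for the moment, N m; "gripper_width": finger opening in m.
Only numpy, scipy, OpenCV 4.12 (cv2) and the standard library are available. Lean on these libraries where they do the work, as an engineer would, in place of code of your own. Each camera call takes 0.05 s, during which the arm holds its last target.

## Working session

There is one attempt and no reset: what is moved stays moved. The work goes in short steps, Python scripts to look and compute and a shell command to move; the robot and the scene stay as the last step left them, time stands still between calls to the robot, and variables do not carry over. Pictures are saved under pics/ and viewed, and the job is handed in when it is done.

```bash
mkdir -p pics; ls
python3 - <<'E'
from cell import ctrl, imaging
import cv2,numpy as np
for n in ("scene","side","wrist"):
    r=imaging.read_camera(n); cv2.imwrite(f"pics/{n}0.png",r["image"][:,:,::-1])
    print(n,r["fx"],r["fy"],r["cx"],r["cy"],np.round(r["pose"],4).tolist(),[k for k in r])
s=ctrl.observe();print(s["time_s"],s["eef_pos"],np.round(s["eef_rot"],3).tolist(),s["gripper_width"],s["force"])
E
```

```text
pics
scene 489.43890482241994 489.43890482241994 281.6470365821795 210.19991634653476 [[-0.605, -0.4427, 0.6619, 1.28], [0.7962, -0.3486, 0.4946, 0.5209], [0.0118, 0.8261, 0.5633, 0.6981], [0.0, 0.0, 0.0, 1.0]] ['image', 'fx', 'fy', 'cx', 'cy', 'pose']
side 463.3272303399759 463.3272303399759 283.88636375101186 214.5468924490873 [[0.8579, 0.3535, -0.3728, 0.2189], [-0.5135, 0.5681, -0.6431, -0.6372], [-0.0155, 0.7432, 0.6689, 0.8038], [0.0, 0.0, 0.0, 1.0]] ['image', 'fx', 'fy', 'cx', 'cy', 'pose']
wrist 344.64469916008983 344.64469916008983 276.0808073523716 209.25418154749082 [[1.0, 0.0009, 0.0006, 0.6253], [-0.0011, 0.9464, 0.3229, 0.0828], [-0.0003, -0.3229, 0.9464, 0.3742], [0.0, 0.0, 0.0, 1.0]] ['image', 'fx', 'fy', 'cx', 'cy', 'pose']
0.15 [6.24846789e-01 3.22839373e-05 2.30869172e-01] [[1.0, -0.0, -0.001], [-0.0, -1.0, 0.0], [-0.001, -0.0, -1.0]] 0.08518985543992179 [0.37813832 0.04983526 0.55408899]
```

View pics/scene0.png

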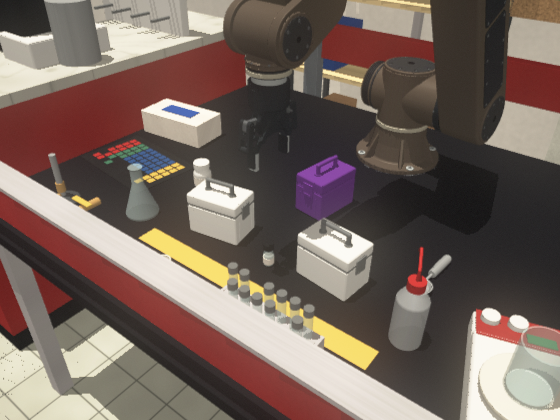

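View pics/side0.png

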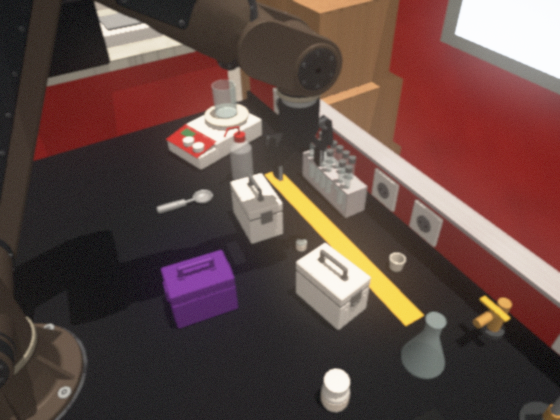

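View pics/wrist0.png

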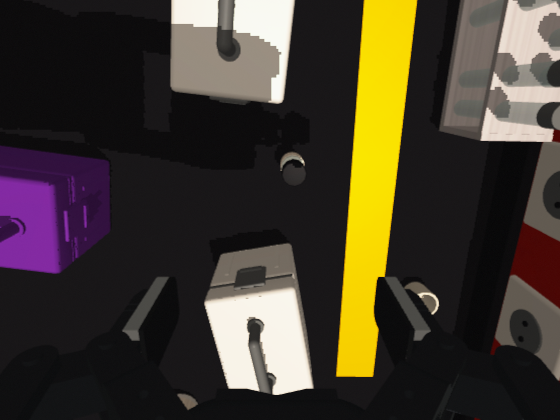

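Candidates: the white boxes are at scene px (221,210), to the robot's right, and (334,257), to its left. The purple look-alike at (326,187) has to be left alone. Other white things are the jar at (202,172) and the carton at (182,122). By the description, the two handled white boxes are the ones I want. Next: close crops.

```bash
cat > h.py <<'E'
import cv2,numpy as np
from cell import ctrl,imaging
def ray(r,u,v):
    d=np.array([(u-r["cx"])/r["fx"],-(v-r["cy"])/r["fy"],-1.0]); P=np.array(r["pose"]); return P[:3,3],P[:3,:3]@d
def onz(r,u,v,z):
    o,d=ray(r,u,v); return o+d*(z-o[2])/d[2]
def proj(r,p):
    P=np.array(r["pose"]); c=P[:3,:3].T@(np.array(p)-P[:3,3]); return r["cx"]+r["fx"]*c[0]/-c[2], r["cy"]-r["fy"]*c[1]/-c[2]
def tri(obs):
    A=np.zeros((3,3));b=np.zeros(3)
    for r,u,v in obs:
        o,d=ray(r,u,v);d=d/np.linalg.norm(d);M=np.eye(3)-np.outer(d,d);A+=M;b+=M@o
    return np.linalg.solve(A,b)
def crop(r,name,u0,v0,w,h,k):
    im=cv2.resize(r["image"][v0:v0+h,u0:u0+w,::-1],None,fx=k,fy=k,interpolation=cv2.INTER_CUBIC)
    for i in range(0,w,10): cv2.putText(im,str(u0+i) if i%20==0 else "",(i*k,8),0,.3,(0,255,0)); cv2.line(im,(i*k,8),(i*k,14),(0,255,0))
    for j in range(0,h,10): cv2.putText(im,str(v0+j) if j%20==0 else "",(0,j*k+4),0,.3,(0,255,0)); cv2.line(im,(20,j*k),(26,j*k),(0,255,0))
    cv2.imwrite("pics/"+name,im)
E
python3 - <<'E'
from h import *
a=imaging.read_camera("scene");b=imaging.read_camera("side")
crop(a,"c1.png",180,160,200,140,4);crop(b,"c2.png",220,160,160,170,4)
cv2.imwrite("pics/x.png",np.zeros((2,2)))
import pickle;pickle.dump((a,b),open("cams0.pkl","wb"))
# tape mask
for r in(a,b):
    hsv=cv2.cvtColor(r["image"],cv2.COLOR_RGB2HSV);m=cv2.inRange(hsv,(22,150,130),(35,255,255))
    c=max(cv2.findContours(m,0,2)[0],key=cv2.contourArea);q=cv2.boxPoints(cv2.minAreaRect(c))
    ap=cv2.approxPolyDP(c,4,True)[:,0];print([(p.tolist(),np.round(onz(r,*p,0),3)[:2].tolist()) for p in ap])
E
```

```text
[([144, 178], [0.57, -0.489]), ([148, 177], [0.56, -0.485])]
[([266, 175], [0.71, 0.308]), ([330, 244], [0.707, -0.015]), ([372, 276], [0.729, -0.147]), ([372, 289], [0.706, -0.176]), ([405, 324], [0.705, -0.282]), ([421, 315], [0.749, -0.283]), ([284, 176], [0.752, 0.277]), ([278, 181], [0.725, 0.266]), ([271, 173], [0.727, 0.309])][ WARN:0@3.093] global loadsave.cpp:1063 imwrite_ Unsupported depth image for selected encoder is fallbacked to CV_8U.
```

View pics/c1.png

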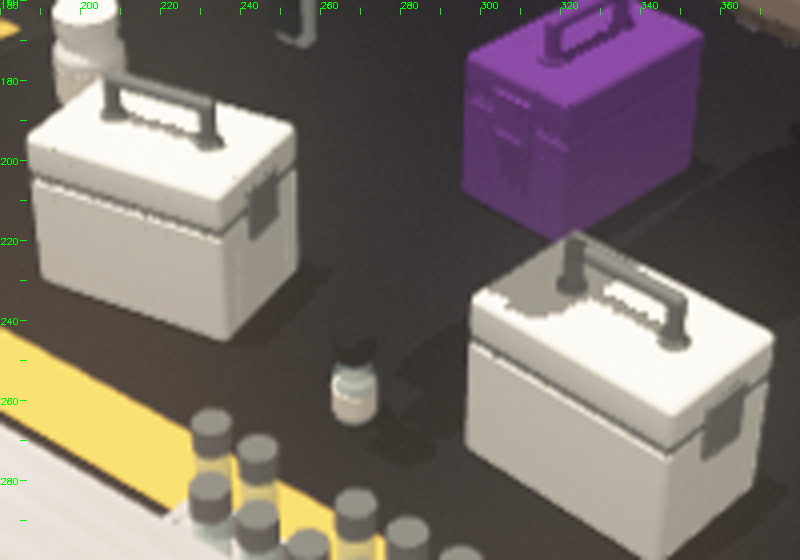

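View pics/c2.png

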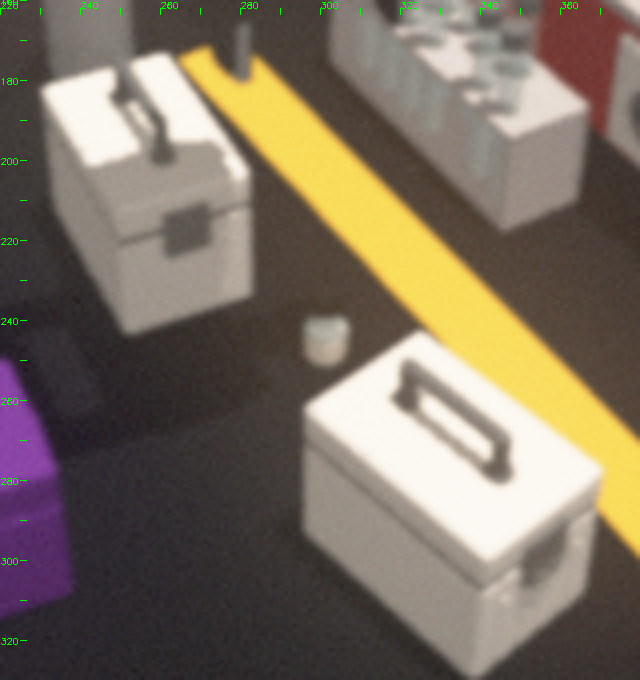

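The crops confirm that both white boxes carry a grey handle bar. Bar ends, scene: right box (205,180)–(232,186), left box (322,221)–(349,234). Bar ends, side: (321,251)–(345,270) and (251,176)–(260,192).

Run:
```python
from h import *
import pickle
a,b=pickle.load(open("cams0.pkl","rb"))
P=lambda *x:print(x[0],np.round(np.concatenate(x[1:]),3).tolist())
P("R h1",tri([(a,205.5,179),(b,345,270)]));P("R h2",tri([(a,232,185.5),(b,321,251)]))
P("L h1",tri([(a,322,220.5),(b,260,191)]));P("L h2",tri([(a,349,234.5),(b,251,176)]))
# lid corners
for n,r,pts in(("R a",a,[(185.5,193),(233,210),(252,191)]),("L a",a,[(297.5,234),(348,264.5),(373,243)]),("R b",b,[(296,261),(341,300),(370,276.5),(324,243)]),("L b",b,[(230,182),(262,173),(282,204)])):
    P(n,*[onz(r,*p,.105)[:2] for p in pts])
for n,r,pts in(("R a bot",a,[(190,229),(236,245)]),("L a bot",a,[(297,272),(344,300),(369,283)]),("R b",b,[(296,294),(339,329),(367,309)]),("L b",b,[(252,243),(282,233.5)])):
    P(n,*[onz(r,*p,0.003)[:2] for p in pts])
P("vial",onz(a,268.5,265,0)[:2],onz(b,301,250,0)[:2])
P("crucible",onz(b,397,270,0)[:2]); P("jar b",onz(b,336,403,0)[:2]); P("purple b",*[onz(b,*p,.105)[:2] for p in [(162,276),(231,253),(237,283)]])
P("purple bot",*[onz(b,*p,.003)[:2] for p in [(237,306),(180,321)]])
P("wash",onz(a,407,344,0)[:2]);P("spoon",onz(b,158,209,0)[:2],onz(b,213,197,0)[:2])
P("flask",onz(b,424,365,0)[:2])
P("rack",*[onz(b,*p,0)[:2] for p in[(346,217),(304,178)]])
```

```text
R h1 [0.615, -0.189, 0.129]
R h2 [0.602, -0.123, 0.13]
L h1 [0.59, 0.108, 0.13]
L h2 [0.599, 0.173, 0.129]
R a [0.663, -0.212, 0.647, -0.082, 0.563, -0.1]
L a [0.631, 0.077, 0.649, 0.205, 0.563, 0.211]
R b [0.557, -0.099, 0.576, -0.226, 0.658, -0.21, 0.634, -0.087]
L b [0.557, 0.207, 0.642, 0.197, 0.623, 0.068]
R a bot [0.661, -0.213, 0.64, -0.086]
L a bot [0.629, 0.078, 0.639, 0.2, 0.565, 0.215]
R b [0.555, -0.102, 0.582, -0.223, 0.661, -0.214]
L b [0.547, 0.085, 0.625, 0.075]
vial [0.646, 0.013, 0.637, 0.005]
crucible [0.789, -0.163]
jar b [0.488, -0.344]
purple b [0.311, 0.006, 0.454, -0.01, 0.429, -0.088]
purple bot [0.432, -0.064, 0.314, -0.036]
wash [0.662, 0.347]
spoon [0.395, 0.33, 0.54, 0.299]
flask [0.674, -0.371]
rack [0.798, 0.043, 0.795, 0.239]
```

Both views agree. The bars triangulate to z≈0.13 as they should. The left box handle is at (0.594,0.140) with yaw −0.14, and the right one is at (0.608,−0.156) with yaw +0.19. The tape middle is at x≈0.728.

Plan: with open fingers spread along the box width, push each box's far wall near the top towards the robot. Left box first.

```bash
python3 -m pendant '[[[14,-44,0,0,0,0],[14,-44,0,0,0,0],[15,-42,0,0,0,0],[0,0,0,0,0,8.5],[0,0,0,0,0,8.5],[0,0,0,0,0,8.5],[0,0,0,0,0,8.5],[0,0,0,0,0,8.5],[0,0,0,0,0,8.5],[0,0,0,0,0,8.5]]]' 1 20
python3 -m pendant '[[[0,0,0,0,0,8.5],[0,0,0,0,0,8.5],[0,0,0,0,0,8.5],[0,0,0,0,0,8.5],[0,0,0,0,0,4.4],[0,0,0,0,0,0],[0,0,0,0,0,0]]]'
python3 - <<'E'
from h import *
for n in("wrist",): r=imaging.read_camera(n);cv2.imwrite("pics/w1.png",r["image"][:,:,::-1])
print(ctrl.observe()["joint_pos"])
E
```

```text
time_s: 1.25
eef_pos: [0.668, 0.13, 0.2312]
eef_rot: [[0.502, -0.865, -0.0], [-0.865, -0.502, -0.0], [-0.0, 0.0, -1.0]]
force: [-0.3, -0.2, -0.4]
gripper_width: 0.0854
time_s: 1.95
eef_pos: [0.668, 0.13, 0.2312]
eef_rot: [[-0.135, -0.991, -0.0], [-0.991, 0.135, -0.0], [0.0, 0.0, -1.0]]
force: [0.3, -0.1, -0.1]
gripper_width: 0.0852
[ 9.52854615e-02  5.72185959e-01  1.40927971e+00 -1.08226601e-05
  1.16021228e+00  1.80162153e+00]
```

View pics/w1.png

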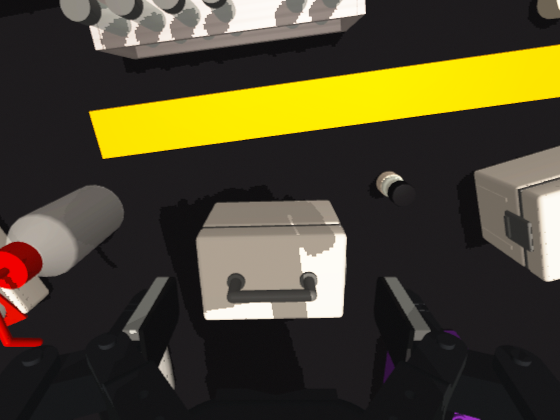

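The wrist view shows the left box centred (lid at 272,275) with its bar parallel to the jaws. The vial at (390,187) and the wash bottle at (70,230) are clear. Next: lower behind the box, then pull.

```bash
python3 -m pendant '[[[0,0,40,0,0,0],[0,0,40,0,0,0],[0,0,40,0,0,0],[0,0,35,0,0,0],[0,0,0,0,0,0],[0,8,0,0,0,0],[0,8,0,0,0,0],[0,6,0,0,0,0],[0,6,0,0,0,0]]]'
python3 - <<'E'
from h import *
r=imaging.read_camera("side");crop(r,"s2.png",180,130,200,140,4)
E
```

```text
time_s: 2.9
eef_pos: [0.641, 0.134, 0.0785]
eef_rot: [[-0.137, -0.991, 0.005], [-0.991, 0.137, 0.0], [-0.001, -0.005, -1.0]]
force: [4.7, -1.4, 3.9]
gripper_width: 0.0852
```

View pics/s2.png

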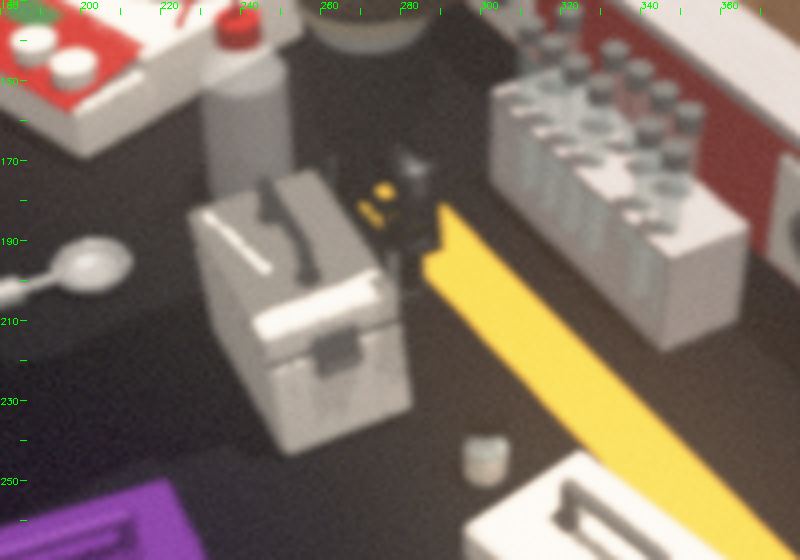

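In contact at 4.7 N with the box just starting to tilt (its wall bottom is still at 252,243). Continuing the pull with a slight rise.

```bash
python3 -m pendant '[[[0,9,-2,0,0,0],[0,9,-2,0,0,0],[0,9,-2,0,0,0],[0,9,-2,0,0,0],[0,9,-2,0,0,0],[0,9,-2,0,0,0]]]'
python3 -m pendant '[[[0,8,-2,0,0,0],[0,8,-2,0,0,0],[0,8,-2,0,0,0]]]'
python3 - <<'E'
from h import *
r=imaging.read_camera("side");crop(r,"s3.png",160,130,200,140,4)
E
```

```text
time_s: 3.55
eef_pos: [0.586, 0.1414, 0.0887]
eef_rot: [[-0.138, -0.99, -0.0], [-0.99, 0.138, 0.0], [-0.0, 0.0, -1.0]]
force: [0.2, -0.3, -0.7]
gripper_width: 0.0854
time_s: 3.85
eef_pos: [0.5622, 0.1447, 0.0943]
eef_rot: [[-0.137, -0.991, -0.0], [-0.991, 0.137, -0.0], [0.0, 0.0, -1.0]]
force: [0.2, 0.2, -0.4]
gripper_width: 0.0858
```

View pics/s3.png

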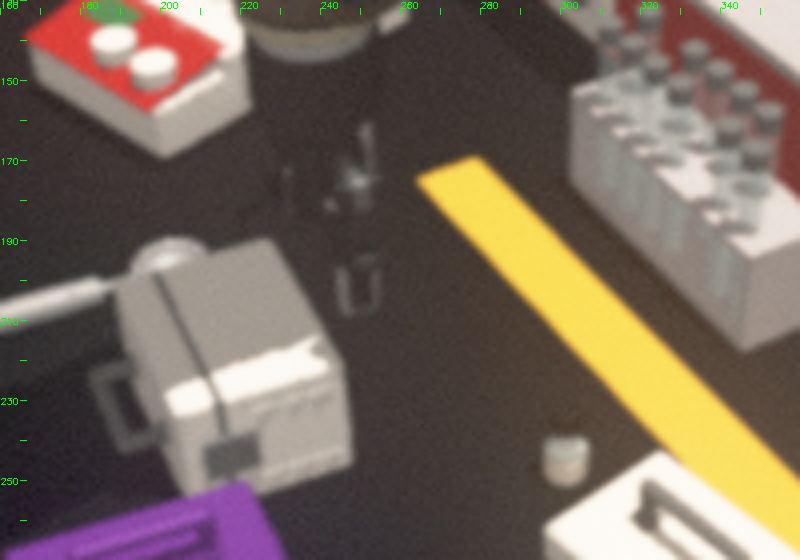

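The left box lies over, lid towards the robot, with its seam at (200,230) and its handle at (185,233). Now lift and look at its underside.

```bash
python3 -m pendant '[[[0,-10,-45,0,0,0],[0,-10,-45,0,0,0],[0,-10,-47,0,0,0],[38,-18,0,0,0,0],[38,-18,0,0,0,0],[38,-18,0,0,0,0],[39,-18,0,0,0,0],[39,-18,0,0,0,0],[39,-18,0,0,0,0],[39,-19,0,0,0,0]]]'
python3 -m pendant '[[[0,0,0,0,0,-8.5],[0,0,0,0,0,-8.5],[0,0,0,0,0,0]]]'
python3 - <<'E'
from h import *
r=imaging.read_camera("wrist");cv2.imwrite("pics/w4.png",r["image"][:,:,::-1])
r=imaging.read_camera("scene");cv2.imwrite("pics/a4.png",r["image"][:,:,::-1])
E
```

```text
time_s: 4.9
eef_pos: [0.6815, -0.1461, 0.2312]
eef_rot: [[-0.138, -0.99, -0.0], [-0.99, 0.138, 0.0], [-0.0, 0.0, -1.0]]
force: [0.2, 0.1, 0.1]
gripper_width: 0.0855
time_s: 5.2
eef_pos: [0.6813, -0.1448, 0.2309]
eef_rot: [[0.16, -0.987, -0.001], [-0.987, -0.16, 0.0], [-0.0, 0.001, -1.0]]
force: [0.5, -0.3, 0.2]
gripper_width: 0.086
```

View pics/w4.png

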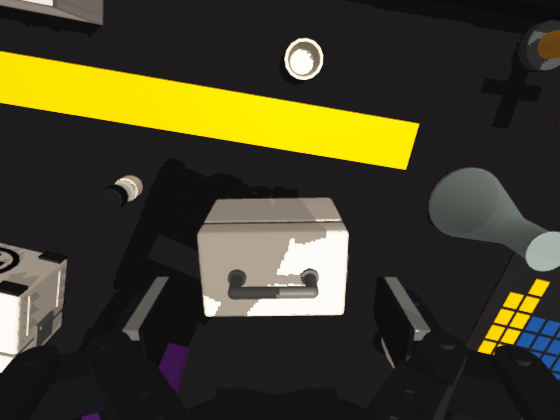

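View pics/a4.png

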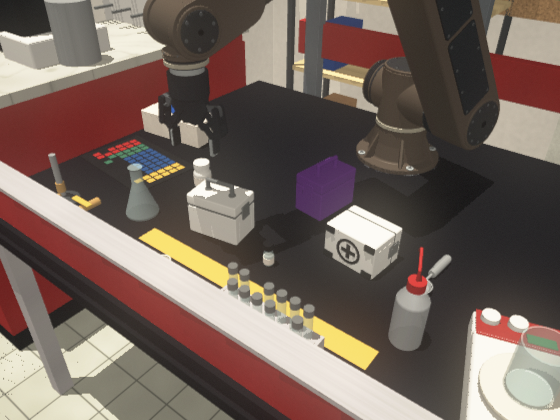

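The stamp (ring with cross) is visible at scene (347,250), so the left box is the marked one. The right box is centred in the wrist view at (273,270). Tipping it the same way.

```bash
python3 -m pendant '[[[0,0,40,0,0,0],[0,0,40,0,0,0],[0,0,40,0,0,0],[0,0,35,0,0,0],[0,0,0,0,0,0],[0,8,0,0,0,0],[0,8,0,0,0,0],[0,6,0,0,0,0],[0,6,0,0,0,0]]]'
python3 -m pendant '[[[0,9,-2,0,0,0],[0,9,-2,0,0,0],[0,9,-2,0,0,0],[0,9,-2,0,0,0],[0,9,-2,0,0,0],[0,9,-2,0,0,0]]]'
python3 -m pendant '[[[0,8,-2,0,0,0],[0,8,-2,0,0,0],[0,8,-2,0,0,0],[0,0,0,0,0,0]]]'
python3 - <<'E'
from h import *
r=imaging.read_camera("side");cv2.imwrite("pics/s5.png",r["image"][:,:,::-1])
r=imaging.read_camera("scene");cv2.imwrite("pics/a5.png",r["image"][:,:,::-1])
E
```

```text
time_s: 6.2
eef_pos: [0.6545, -0.1493, 0.0787]
eef_rot: [[0.158, -0.987, 0.005], [-0.987, -0.158, -0.002], [0.002, -0.004, -1.0]]
force: [4.2, 0.1, 3.9]
gripper_width: 0.0855
time_s: 6.8
eef_pos: [0.5989, -0.1573, 0.0879]
eef_rot: [[0.158, -0.987, -0.002], [-0.987, -0.158, 0.001], [-0.001, 0.002, -1.0]]
force: [-0.0, 0.7, -0.0]
gripper_width: 0.0859
time_s: 7.2
eef_pos: [0.5759, -0.1613, 0.0945]
eef_rot: [[0.158, -0.987, -0.0], [-0.987, -0.158, 0.0], [-0.0, 0.0, -1.0]]
force: [-0.2, 0.5, 0.1]
gripper_width: 0.0854
```

View pics/s5.png

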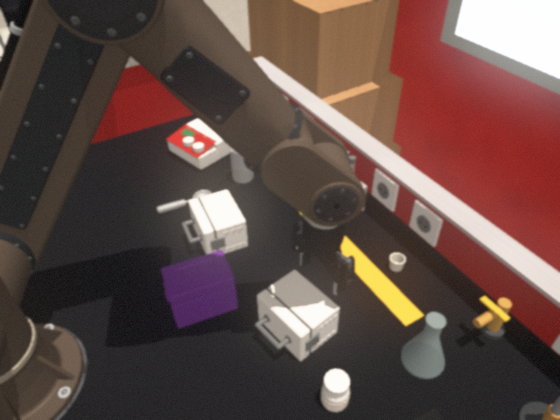

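View pics/a5.png

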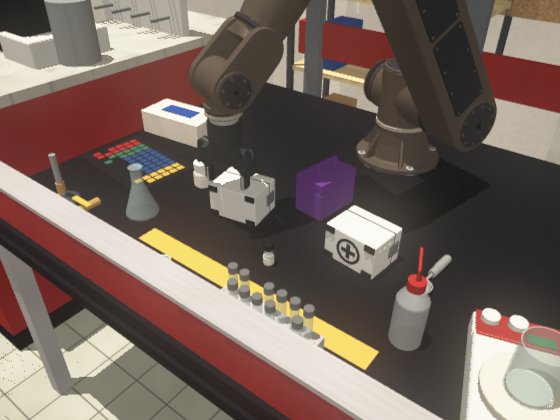

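Both boxes now lie with lids towards the robot: the marked one around side (220,222), the plain one around (298,312). Measuring the marked box as it lies.

Run:
```python
from h import *
import pickle
a=imaging.read_camera("scene");b=imaging.read_camera("side");pickle.dump((a,b),open("cams1.pkl","wb"))
crop(a,"c6a.png",315,195,100,85,7);crop(b,"c6b.png",175,180,80,80,7)
```

```text
(no output)
```

View pics/c6a.png

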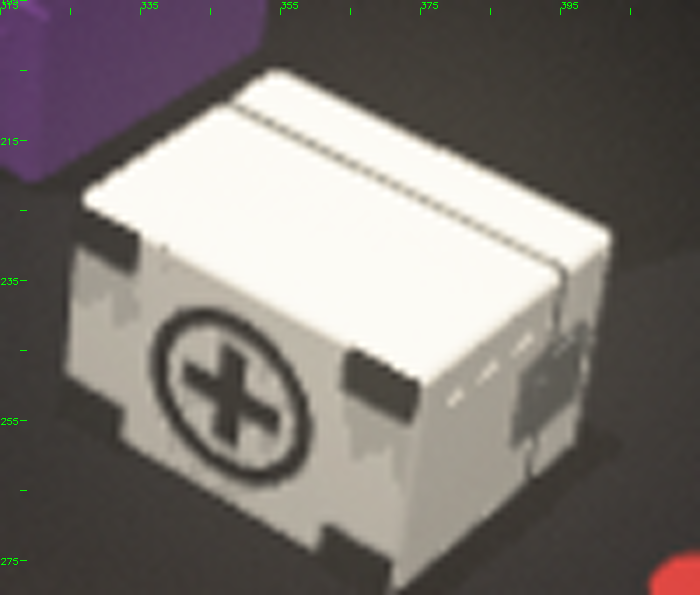

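View pics/c6b.png

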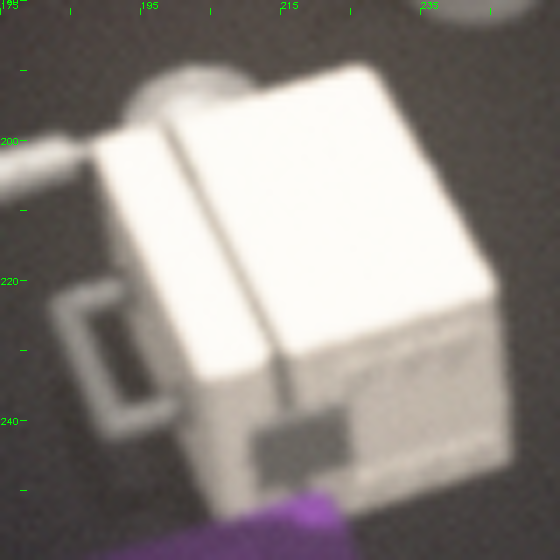

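Run:
```python
from h import *
import pickle
a,b=pickle.load(open("cams1.pkl","rb"))
for n,p,q in(("far-",(327,223),(245.5,220.5)),("far+",(375.5,249.5),(227,190)),("lid+",(402,229),(188.5,200)),("lid-",(355,205),(203.5,234))):
    print(n,np.round(tri([(a,*p),(b,*q)]),3),np.round(onz(a,*p,.085)[:2],3),np.round(onz(b,*q,.085)[:2],3))
print("handle", [np.round(onz(b,*q,.043)[:2],3) for q in((184,223),(190.5,241))])
```

```text
far- [0.535 0.086 0.082] [0.538 0.089] [0.534 0.083]
far+ [0.549 0.212 0.08 ] [0.555 0.214] [0.547 0.206]
lid+ [0.452 0.224 0.081] [0.458 0.225] [0.451 0.221]
lid- [0.435 0.098 0.081] [0.44  0.101] [0.434 0.093]
handle [array([0.422, 0.196]), array([0.412, 0.13 ])]
```

Marked box: all four triangulated corners come out at z≈0.08, and the sides at 127 × 102 mm, both as expected. Lid centre is (0.446,0.160), underside centre (0.543,0.149), yaw −0.127. It needs about 185 mm ahead. Now move over behind the lid, straddling the handle.

```bash
python3 -m pendant '[[[0,-10,-45,0,0,0],[0,-10,-45,0,0,0],[0,0,-47,0,0,0],[-43,15,0,0,0,0],[-43,15,0,0,0,0],[-43,15,0,0,0,0],[-43,15,0,0,0,0],[-43,15,0,0,0,0],[-43,15,0,0,0,0],[-43,15,0,0,0,0]]]'
python3 -m pendant '[[[-43,15,0,0,0,0],[0,0,0,0,0,8.2],[0,0,0,0,0,8.2],[0,0,0,0,0,0],[0,0,0,0,0,0]]]'
python3 - <<'E'
from h import *
r=imaging.read_camera("wrist");cv2.imwrite("pics/w7.png",r["image"][:,:,::-1])
print(ctrl.observe()["eef_pos"])
E
```

```text
time_s: 8.4
eef_pos: [0.4443, 0.1241, 0.2314]
eef_rot: [[0.158, -0.987, 0.0], [-0.987, -0.158, 0.0], [0.0, -0.0, -1.0]]
force: [0.3, 0.5, -0.8]
gripper_width: 0.0853
time_s: 8.9
eef_pos: [0.4238, 0.1627, 0.2313]
eef_rot: [[-0.123, -0.992, 0.0], [-0.992, 0.123, -0.0], [0.0, -0.0, -1.0]]
force: [-0.2, 0.1, 0.2]
gripper_width: 0.0856
[0.42375448 0.16257745 0.2312705 ]
```

View pics/w7.png

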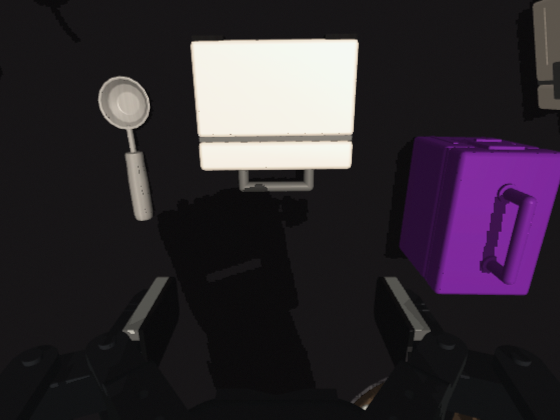

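The wrist view shows the box centred (column 275) and parallel, with its handle at (276,180) and the spoon at (125,100) well outside. Lower, make contact and start pushing.

```bash
python3 -m pendant '[[[0,0,45,0,0,0],[0,0,45,0,0,0],[0,0,45,0,0,0],[0,0,45,0,0,0],[0,0,9,0,0,0],[0,-5,0,0,0,0],[0,-5,0,0,0,0],[0,-5,0,0,0,0],[0,-5,0,0,0,0],[0,0,0,0,0,0]]]'
python3 - <<'E'
from h import *
r=imaging.read_camera("side");crop(r,"s8.png",160,150,130,110,6)
E
```

```text
time_s: 9.95
eef_pos: [0.4447, 0.1601, 0.0434]
eef_rot: [[-0.127, -0.992, 0.003], [-0.992, 0.127, 0.001], [-0.001, -0.003, -1.0]]
force: [0.1, -0.1, -0.3]
gripper_width: 0.0852
```

View pics/s8.png

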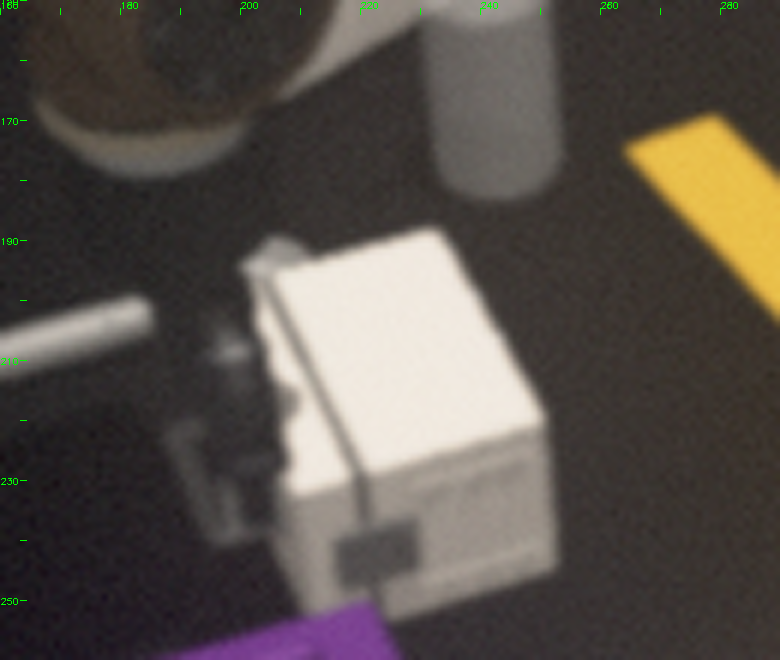

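The fingers are on the lid either side of the handle and the box has slid about 8 mm (corner 245→249). Pushing on, and turning square along the way.

```bash
python3 -m pendant '[[[-1,-12,0,0,0,-0.9],[-1,-12,0,0,0,-0.9],[-1,-12,0,0,0,-0.9],[-1,-12,0,0,0,-0.9],[-1,-12,0,0,0,-0.9],[0,-12,0,0,0,-0.9],[0,-12,0,0,0,-0.9],[0,-12,0,0,0,-0.9],[0,-12,0,0,0,0],[0,-12,0,0,0,0]]]'
python3 -m pendant '[[[0,-9,0,0,0,0],[0,-8,0,0,0,0],[0,0,0,0,0,0],[0,0,0,0,0,0]]]'
python3 - <<'E'
from h import *
a=imaging.read_camera("scene");cv2.imwrite("pics/a9.png",a["image"][:,:,::-1])
b=imaging.read_camera("side");crop(b,"s9.png",220,140,150,120,5)
b=imaging.read_camera("wrist");cv2.imwrite("pics/w9.png",b["image"][:,:,::-1])
E
```

```text
time_s: 11.0
eef_pos: [0.5647, 0.1581, 0.0423]
eef_rot: [[-0.002, -1.0, 0.0], [-1.0, 0.002, 0.0], [-0.0, -0.0, -1.0]]
force: [-3.4, 0.8, 1.8]
gripper_width: 0.0856
time_s: 11.4
eef_pos: [0.5809, 0.1581, 0.0422]
eef_rot: [[-0.002, -1.0, 0.001], [-1.0, 0.002, 0.0], [-0.0, -0.001, -1.0]]
force: [0.5, 0.1, -0.5]
gripper_width: 0.0854
```

View pics/a9.png

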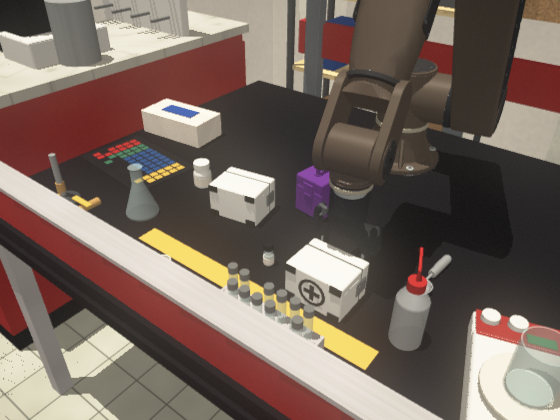

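View pics/s9.png

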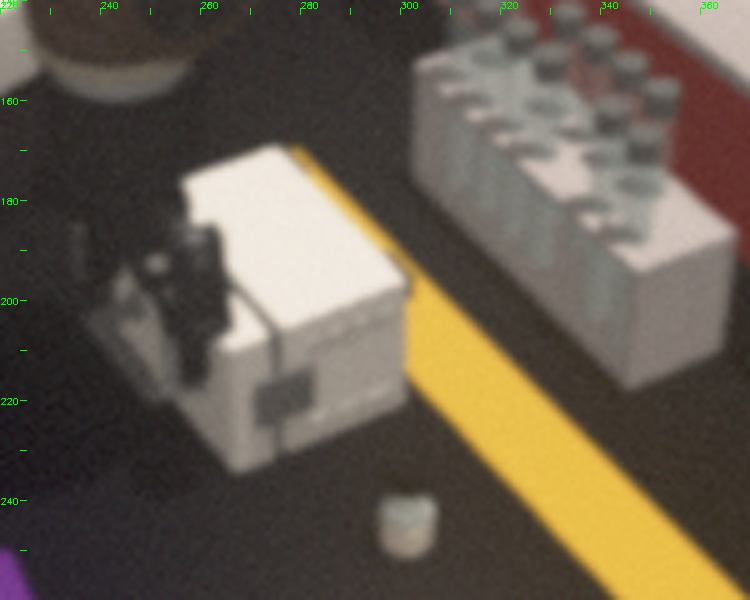

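View pics/w9.png

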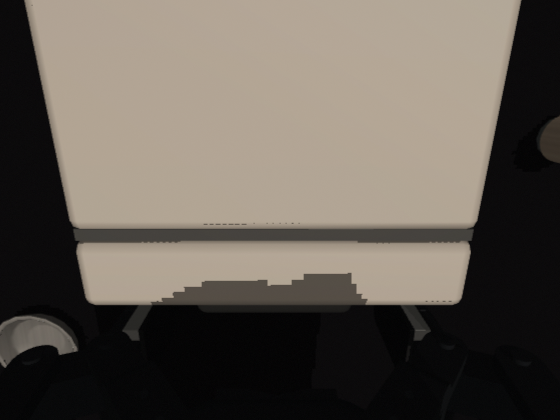

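The box sits square between the fingers. Stamp centre is at scene (311,292), underside top corners at side (275,169) and (300.5,197).

Run:
```python
from h import *
a=imaging.read_camera("scene");b=imaging.read_camera("side")
crop(a,"c10.png",270,230,120,100,6)
print([np.round(onz(b,*p,.083)[:2],3) for p in((275.5,169),(301,197))],np.round(onz(b,300.5,220.5,0.002),3),np.round(onz(a,311,292,.0425),3))
```

```text
[array([0.693, 0.22 ]), array([0.689, 0.088])] [0.69  0.092 0.002] [0.696 0.157 0.042]
```

View pics/c10.png

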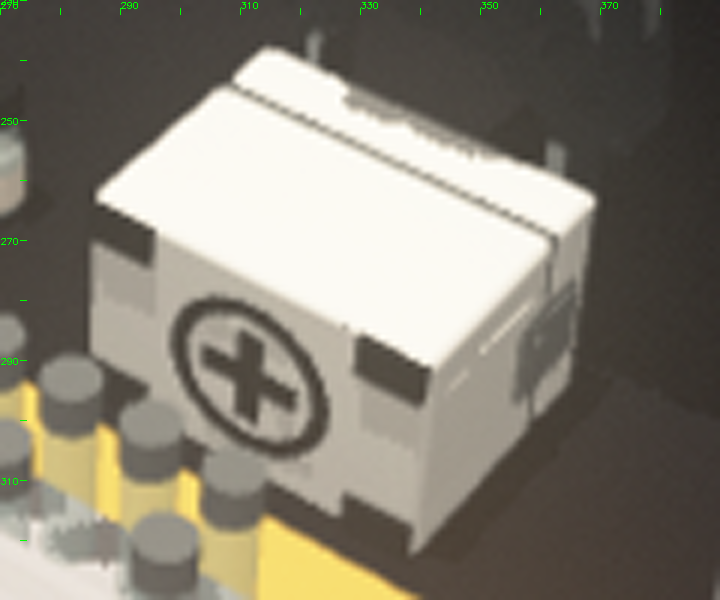

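The estimates put the underside at x≈0.690–0.697 and square within 0.03 rad. The tape middle is at 0.728, so 34 mm more, gently, then back off.

```bash
python3 -m pendant '[[[0,-8,0,0,0,0],[0,-8,0,0,0,0],[0,-7,0,0,0,0],[0,-6,0,0,0,0],[0,-5,0,0,0,0],[0,0,0,0,0,0],[0,0,0,0,0,0]]]'
python3 -m pendant '[[[0,5,0,0,0,0],[0,7,0,0,0,0],[0,0,-40,0,0,0],[0,0,-45,0,0,0],[0,0,-45,0,0,0],[0,45,0,0,0,0],[0,45,0,0,0,0],[0,0,0,0,0,0],[0,0,0,0,0,0]]]'
python3 - <<'E'
from h import *
a=imaging.read_camera("scene");cv2.imwrite("pics/a11.png",a["image"][:,:,::-1])
b=imaging.read_camera("side");cv2.imwrite("pics/s11.png",b["image"][:,:,::-1]);crop(b,"c11.png",240,130,150,130,5)
w=imaging.read_camera("wrist");cv2.imwrite("pics/w11.png",w["image"][:,:,::-1])
import pickle;pickle.dump((a,b,w),open("cams2.pkl","wb"))
E
```

```text
time_s: 12.35
eef_pos: [0.6149, 0.158, 0.0423]
eef_rot: [[-0.002, -1.0, 0.001], [-1.0, 0.002, 0.0], [-0.0, -0.001, -1.0]]
force: [-0.5, 0.1, -0.6]
gripper_width: 0.0856
time_s: 13.25
eef_pos: [0.5119, 0.1584, 0.1729]
eef_rot: [[-0.001, -1.0, 0.001], [-1.0, 0.001, 0.0], [-0.0, -0.001, -1.0]]
force: [1.0, 0.1, 0.5]
gripper_width: 0.0857
```

View pics/a11.png

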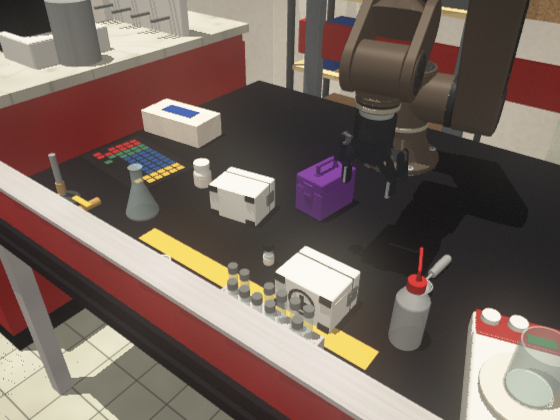

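View pics/c11.png

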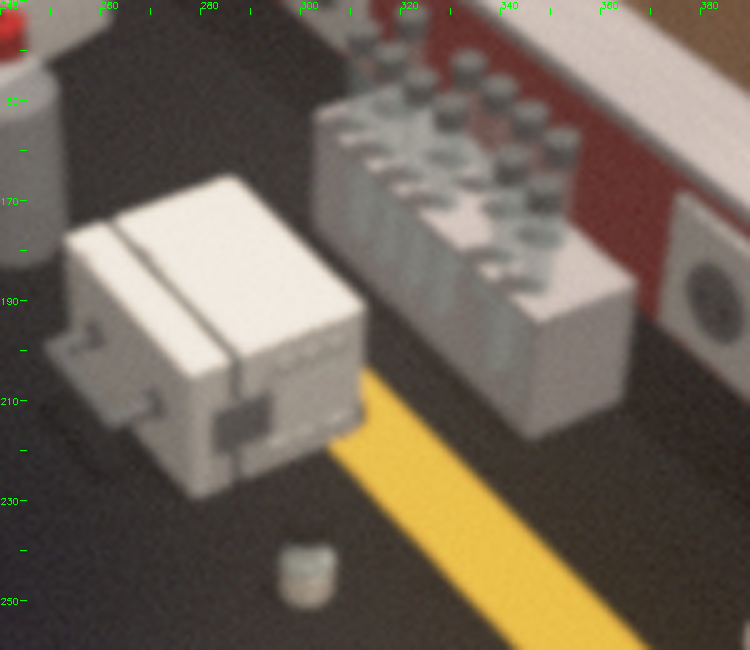

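View pics/w11.png

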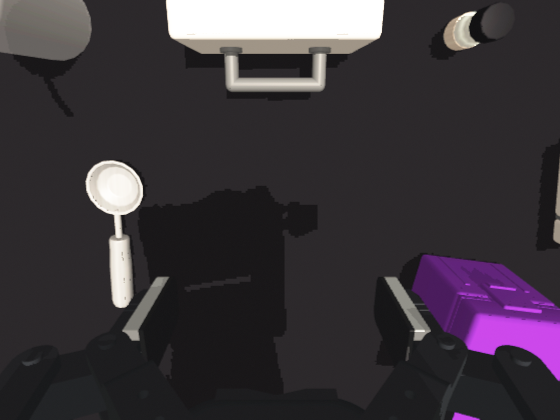

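Run:
```python
from h import *
import pickle
a,b,w=pickle.load(open("cams2.pkl","rb"));a0,b0=pickle.load(open("cams0.pkl","rb"))
print([np.round(onz(b,*p,.084)[:2],3) for p in((286.5,165),(312.5,190))],"bottom",np.round(onz(b,312,213,.0)[:2],3))
print("tape near/far",[np.round(onz(b,*p,0)[:2],3) for p in((306,219.5),(344,260),(313,203),(370,260))])
print("lid wrist",[np.round(onz(w,*p,.085)[:2],3) for p in((168,36),(383,36))],"handle",[np.round(onz(w,*p,.043)[:2],3) for p in((230,85),(323,85))])
d=cv2.absdiff(a0["image"],a["image"]).max(2)
for n,(u,v,W,H) in dict(vial=(258,238,20,30),jar=(190,155,22,33),flask=(122,162,40,58),wash=(388,245,45,105),spoon=(432,253,22,22)).items(): print(n,(d[v:v+H,u:u+W]>40).mean().round(3))
```

```text
[array([0.726, 0.219]), array([0.726, 0.095])] bottom [0.732 0.102]
tape near/far [array([0.705, 0.089]), array([ 0.705, -0.074]), array([0.756, 0.134]), array([ 0.756, -0.106])]
lid wrist [array([0.629, 0.223]), array([0.629, 0.093])] handle [array([0.602, 0.192]), array([0.602, 0.123])]
vial 0.0
jar 0.105
flask 0.0
wash 0.0
spoon 0.0
```

The underside is at x≈0.726–0.732 against a tape middle of about 0.730, and square. The handle is at 0.602, so 0.13 short of the line. The plain box lies about 0.16 m short. Vial, flask, wash bottle and spoon pixels are unchanged. The jar crop differs by 10%, because the plain box used to cover part of it. Checking that, then handing in.

Run:
```python
from h import *
import pickle
a,b,w=pickle.load(open("cams2.pkl","rb"));a0,b0=pickle.load(open("cams0.pkl","rb"))
d=cv2.absdiff(b0["image"],b["image"]).max(2);print("jar side",(d[365:412,318:354]>40).mean(),"crucible side",(d[250:275,386:408]>40).mean())
print("plain far corners/underside scene", [np.round(onz(a,*p,.083)[:2],3) for p in((212,191),(247,205))])
print(ctrl.observe()["force"]); print(ctrl.close_job())
```

```text
jar side 0.0 crucible side 0.0
plain far corners/underside scene [array([ 0.595, -0.197]), array([ 0.589, -0.093])]
[-0.04151189 -0.1631093   0.01848599]
the job is handed in; nothing more can be done
None
```

I tipped both boxes towards the robot by pulling on their far walls with the open fingers. The left box had the stamp, so I pushed that one straight ahead onto the tape and handed the job in at about 13.5 s of the 64 s allowed. No verdict was reported.

- **Stamped box:** its underside is at x ≈ 0.726–0.732 m, against a tape middle of about 0.730 m. It is square to the tape within about 0.03 rad, and its handle is about 0.13 m short of the line.
- **Plain box:** it lies on its near side with its underside about 0.13–0.14 m short of the line.
- **Other things on the bench:** before-and-after images show no change for the vial, flask, wash bottle, spoon, jar and crucible. In the scene view, the jar crop differed by 10%. I put that down to the plain box having stood partly in front of the jar; the side view showed no change there.
- **Robot:** it was clear of everything, with only sensor noise on the wrist force.
- **Small disagreement:** I measured the tape middle as 0.728 m at first and 0.730 m at the end. Both are well inside the 27 mm tolerance.

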